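# Refit the shelf plate in the water bath

## Task

Put the perforated shelf plate back into the drained water bath: it is longer than the opening, so tilt it, work one end under the near lip, let the other end down past the far lip, and draw it back until it lies flat on the ledges at both ends, then let go. Feel your way gently, without forcing the plate against the bath or dropping it, and leave the jars and other things on the bench where they are.

Things in the scene. Friction and masses are not known exactly. Their poses are not given: they have to be found in the camera images.
- bath: Drained white water bath, fixed; its long axis (x) points roughly away from the robot, y across, z up. Origin: on the bench under the nominal centre of the top opening. Inside hangs a steel frame, its top 130 mm above the bench, with an opening 176 mm (x) by 120 mm (y). It may sit up to 14 mm off nominal along x, unseen by this pose: find it by touch or sight. Tank floor 28 mm up.
- bath_near (a point): Nominal point on the bath (frame shift NOT included): top of the ledge at the foot of the near (-x) end wall, x = -115, z = 95 mm from the bath's origin. The near pocket runs 27 mm from this solid wall to the opening's edge (x = -88), under a 5 mm thick lip whose underside is 125 mm up. The ledge is as long as the lip and sits up to 5 mm above or below nominal, as does the far one.
- bath_far (a point): Nominal point likewise at the far (+x) end wall: x = +98, z = 95 mm. The far pocket runs only 10 mm from this wall to the opening's edge (x = +88), with the same lip above and ledge below. Walls, lips and ledges of both ends shift together along x, the two ledges are level. The long sides go straight down with no ledge. The frame holds still when touched.
- plate: Perforated aluminium plate 200 (x) x 110 (y) x 8 mm, 0.26 to 0.49 kg, flat on the bench, long side roughly parallel to the bath's. Origin: centre of its underside, z up. Both ends alike. A solid upright tab in its middle, 50 mm along x, 12 mm thick in y, tops out 54 mm above the underside: the grip.
- plate_mid (a point): The plate's grip tab, middle, 33 mm above the underside. Fit: the plate passes the far lip only with its near end 24 to 27 mm under the near lip, almost at the near wall; it then ends 0 to 3 mm short of the far ledge, and must be drawn back towards the far end. 6 to 13 mm away from the near wall (13: touching the far wall) it lies on both ledges.
- plate_end_a (a point): middle of the plate's lower edge at its -x end (100 mm from its origin)
- plate_end_b (a point): middle of the plate's lower edge at its +x end (100 mm from its origin)
- jar_near: Bystander: small white jar with blue lid, 46 mm across, 58 mm tall, between the bath and the plate, nearer the robot. Origin: centre of its underside.
- jar_far: Bystander: small white jar with black lid, 50 mm across, 65 mm tall, between the bath and the plate, farther off. Origin: centre of its underside.
- beaker: Bystander: clear beaker, 68 mm across, 85 mm tall, behind. Origin: centre of its underside.
- reagent: Bystander: amber bottle, 66 mm across, 150 mm tall, behind. Origin: centre of its underside.
- cylinder: Bystander: slim white measuring cylinder on a wide foot, 194 mm tall, behind. Origin: centre of its underside.
- jug: Bystander: big white bottle, 84 mm across, 170 mm tall, to the left. Origin: centre of its underside.
- tip_box: Bystander: open blue divided box 120 x 80 x 50 mm, to the right. Origin: centre of its underside.
Not all that is in view belongs to the job. Leave any orange or yellow look-alike of the plate alone.

How it is judged:
By the outcome, as a careful person would: the job done as asked, in the order asked, and still so for the second after the job is handed in, with the robot touching nothing.
It also fails if it takes over 58 s, if anything falls off the work surface, if the arm or the gripper's body presses on something with over 40 N, if the wrist force passes 120 N, or if a joint passes its speed limit or range.

## Robot

A 6-joint arm with a two-finger parallel gripper is mounted at the origin on the work surface. World frame = base frame: x ahead of the robot, y to its left, z up, the work surface at z = 0. Lengths are in m, angles in rad, forces in N, time in s.
With the tool pointing down it reaches from about 0.325 to 0.85 m from the base axis. Payload 4.4 kg.
Tool frame: the origin (TCP) lies at the very end of the fingers, on their centre line; the grasp point (between the pads) lies 19 mm behind it; z points along the fingers, x is the direction in which the jaws open and shut, and the axes are right-handed (so a half turn about z gives the same grasp; the last joint's range is limited). The gripper opens to 94 mm and grips with 3 to 60 N. Pads are 16 mm wide; open, the fingers measure 119 mm over their backs; the gripper's body (75 mm by 177 mm) begins 78 mm behind the grasp point.
Start: joints at [-1.444, 0.207, 1.542, -0, 1.393, -0.15], TCP at [0.157, -0.553, 0.168] pointing down, gripper open.
Joint ranges: [-2.73, 2.73], [-0.86, 2.22], [0.23, 2.46], [-1.11, 4.25], [0.08, 2.63], [-2.82, 2.82]. Speed limits (rad/s): [2.79, 2.79, 3.14, 3.14, 3.14, 3.14].

## Interface

Orientations are given as a unit quaternion [x, y, z, w].
In Python, from plant import telemetry, read_camera, sign_off gives the robot as it stands.
- The arm moves only by the tool jog_arm, never from a script. Its argument "series" is text: rows parted by semicolons, each of 7 numbers parted by spaces: the shift along the tool's x, y, z in m, then the turn, a rotation vector about the tool's x, y, z in units of 8 degrees (1.0 is 8 degrees), then the opening in per cent of the stroke, from 0 (shut) to 100 (fully open). In form: x y z rx ry rz fingers; .... A call has 1 to 20 rows; each row is the pose to reach, as a shift and turn from the pose commanded when the call began, along the tool's axes at that moment; what a row does not reach only later rows make up. A row lasts 1/10 s, in which the tool goes at most 50 mm and 8.59 degrees, less where a joint would pass 70% of its speed; a pose out of reach is approached as far as the arm can. A call with a gripper value outside its range is refused whole. The fingers move at their own pace and stop on an object; the grip force is fixed at half the most. Time passes only in rows, so rows that repeat a pose let the fingers close. It gives the time, the measured TCP pose, the force and the opening at its end, in the units of the state.
- telemetry.state(): the state, without advancing time (a new reading comes with each control period).
- read_camera(name): name is "side" or "top" or "wrist"; returns a dict with "pixels" (400x640x3 uint8, blue, green, red), "fov_y" (degrees; the focal length in pixels is half the picture's height over the tangent of half this angle, whatever the lens; pixels are square), "cx", "cy" (the principal point, pixels), "R" (3x3) and "t" (3): a world point X has camera coordinates R X + t. Camera axes: x right, y down, z forward; pixel columns grow to the right and rows downward; lengths in m; the calibration is good to about 2 mm. A picture is of the moment at which its call begins. There is no depth.
- sign_off(): hands the job in, once; it reports no verdict.
The state is a dict: "t": time; "joint_positions": joint angles; "joint_velocities": joint speeds; "effort": joint torques, N m; "ee_pos": TCP position; "orientation": TCP orientation; "contact_force": force on the tool from outside, world axes, zero at the start; "torque": the same for the moment, N m; "finger_gap": opening from 0.0 (shut) to 1.0 (fully open).
Only numpy, scipy, OpenCV 4.12 (cv2) and the standard library are available. Lean on these libraries where they do the work, as an engineer would, in place of code of your own. Each camera call takes 0.05 s, during which the arm holds its last target. There are 200 camera calls.

## Working session

There is one attempt and no reset: what is moved stays moved. The work goes in short steps, Python scripts to look and compute and a tool call to move; the robot and the scene stay as the last step left them, time stands still between calls to the robot, and variables do not carry over. Pictures are saved under pics/ and viewed, about 8 in all and at most 12, crops included, and the job is handed in when it is done.

Besides the shell and the picture viewer there is one more tool, called after "Call:" by a JSON object that holds its "name" and its "arguments". jog_arm: Moves the arm, as the interface text tells. Its arguments: {"type":"object","properties":{"series":{"type":"string"}},"required":["series"]}

```bash
ls; mkdir -p pics
python3 - <<'E'
from plant import telemetry, read_camera
import cv2,numpy as np,pickle
s=telemetry.state();print(s['t'],s['ee_pos'],s['orientation'],s['contact_force'],s['finger_gap'])
d={}
for n in ("side","top"):
    c=read_camera(n);d[n]=c;cv2.imwrite(f"pics/{n}0.png",c["pixels"]);R=np.array(c['R']);print(n,c['fov_y'],c['cx'],c['cy'],(-R.T@c['t']).round(3),R.round(2).tolist())
pickle.dump(d,open('d0.pkl','wb'))
E
```

```text
pics
0.0 [ 0.15700387 -0.55221748  0.16710795] [ 7.97879609e-01 -6.02815773e-01 -7.81208253e-04 -8.13975399e-04] [ 0.21491815 -1.5755428  -0.67134613] 1.002195488535957
side 53.633422596637914 319.0087136260005 204.71142653577382 [0.319 0.743 0.824] [[-0.98, -0.22, -0.01], [-0.14, 0.66, -0.74], [0.17, -0.72, -0.67]]
top 50.57741000170311 312.15958472243506 199.8987302462594 [ 0.373 -0.085  1.473] [[0.0, -1.0, 0.01], [-1.0, -0.0, -0.1], [0.1, -0.01, -1.0]]
```

View pics/side0.png

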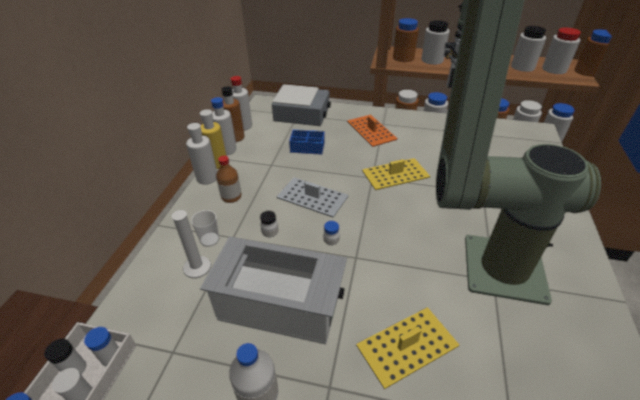

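View pics/top0.png

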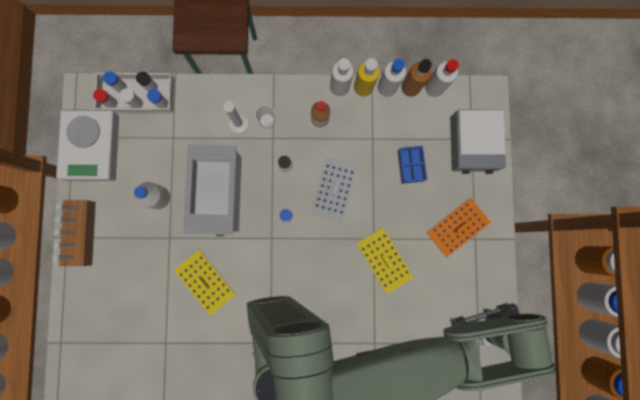

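```bash
cat > h.py <<'E'
import numpy as np,cv2
def K(c):
    f=c['pixels'].shape[0]/2/np.tan(np.radians(c['fov_y'])/2);return f
def ray(c,u,v,z):
    R=np.array(c['R']);o=-R.T@np.array(c['t']);d=R.T@np.array([(u-c['cx'])/K(c),(v-c['cy'])/K(c),1]);return o+d*(z-o[2])/d[2]
def proj(c,X):
    p=np.array(c['R'])@np.array(X)+np.array(c['t']);return p[:2]/p[2]*K(c)+[c['cx'],c['cy']]
E
python3 - <<'E'
import pickle,cv2,numpy as np
d=pickle.load(open('d0.pkl','rb'))
a=cv2.resize(d['top']['pixels'][140:240,180:360],None,fx=4.4,fy=4.4,interpolation=cv2.INTER_CUBIC)[:, :792]
cv2.imwrite('pics/c1.png',a)
b=cv2.resize(d['side']['pixels'][170:350,195:355],None,fx=3.3,fy=3.3,interpolation=cv2.INTER_CUBIC)
cv2.imwrite('pics/c2.png',b)
E
```

```text
(no output)
```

View pics/c1.png

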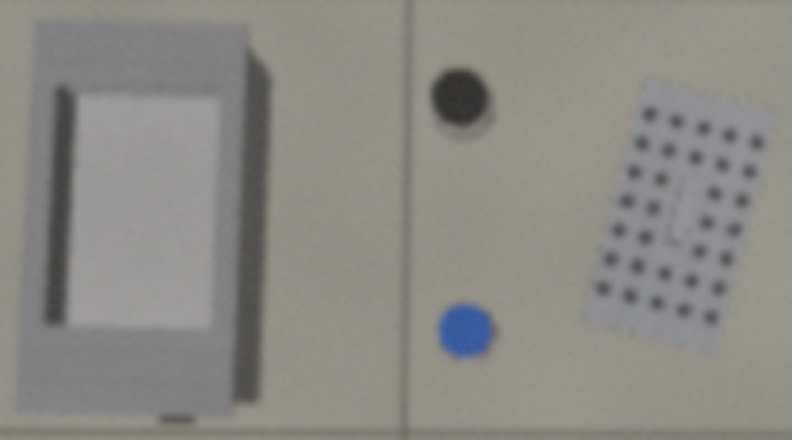

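View pics/c2.png

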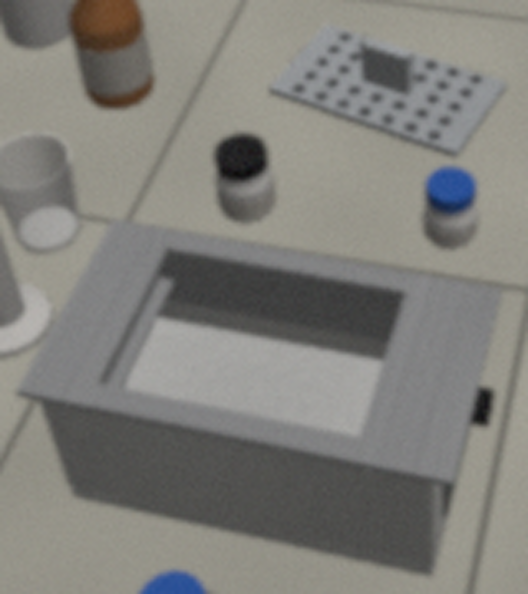

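Run:
```python
import pickle,cv2,numpy as np
from h import *
d=pickle.load(open('d0.pkl','rb'));c=d['top']
g=cv2.cvtColor(c['pixels'],cv2.COLOR_BGR2GRAY)
G=cv2.resize(g[140:240,180:360],None,fx=8,fy=8,interpolation=cv2.INTER_CUBIC)
s=8
def full(p): p=np.array(p,float);return (p+.5)/s-.5+[180,140]
# holes
roi=np.zeros_like(G);poly=(np.array([[645,78],[775,118],[712,355],[582,318]])*s/4.4).astype(np.int32);cv2.fillPoly(roi,[poly],255)
bh=cv2.morphologyEx(G,cv2.MORPH_BLACKHAT,cv2.getStructuringElement(2,(35,35)))
m=((bh>28)&(roi>0)).astype(np.uint8)
n,_,st,ce=cv2.connectedComponentsWithStats(m)
P=[ray(c,*full(ce[i]),0.008)[:2] for i in range(1,n) if st[i,4]>40]
P=np.array(P);print(len(P),st[1:,4]);r=cv2.minAreaRect((P*1000).astype(np.float32));print(r,P.mean(0))
u,S,v=np.linalg.svd(P-P.mean(0));print('ax',v[0],np.degrees(np.arctan2(v[0][1],v[0][0])), P.min(0),P.max(0))
# bath edges: bright gray profile
q=[(58,86),(222,95),(212,328),(45,325)]
for p in q: print(ray(c,*(np.array(p)/4.4+[180,140]),0.13).round(4))
for p in [(35,20),(250,24),(234,417),(14,411)]: print('out',ray(c,*(np.array(p)/4.4+[180,140]),0.13).round(4))
c=d['side']
for p in [(166,249),(405,292),(362,436),(102,383)]: print('side',ray(c,*(np.array(p)/3.3+[195,170]),0.13).round(4))
for p in [(362,41),(412,58)]: print('tab',ray(c,*(np.array(p)/3.3+[195,170]),0.054).round(4))
for nm,p in (('jb',(467,330)),('jk',(460,97))): print(nm,ray(d['top'],*(np.array(p)/4.4+[180,140]),0.06).round(3))
```

```text
32 [256 235 240 231 273 220 206 254 238 255 275 227 248 244 255 203 249 211
 226 221 198 261 213 263 221 250 234 217 233 244 212 237]
((553.9286499023438, -172.5981903076172), (88.40000915527344, 144.59567260742188), 75.04511260986328) [ 0.55399696 -0.17255352]
ax [-0.96629909  0.25742196] 165.08285490651232 [ 0.47316868 -0.23365239] [ 0.63513992 -0.11165712]
[0.631 0.287 0.13 ]
[0.6248 0.1674 0.13  ]
[0.4546 0.1711 0.13  ]
[0.4565 0.2912 0.13  ]
out [0.6799 0.3052 0.13  ]
out [0.6776 0.148  0.13  ]
out [0.3908 0.154  0.13  ]
out [0.3947 0.3116 0.13  ]
side [0.6333 0.174  0.13  ]
side [0.458  0.1768 0.13  ]
side [0.4584 0.2955 0.13  ]
side [0.6328 0.2923 0.13  ]
tab [ 0.5802 -0.1731  0.054 ]
tab [ 0.529  -0.1585  0.054 ]
jb [ 0.458 -0.009  0.06 ]
jk [ 0.637 -0.002  0.06 ]
```

```bash
cat >> h.py <<'E'
from scipy.spatial.transform import Rotation as Ro
from plant import telemetry
def Rt(yaw,tilt):
    "plate yaw deg, tilt deg (near end down); tool x = -plate y, tool z down"
    Rp=Ro.from_euler('z',yaw,degrees=True)*Ro.from_euler('y',-tilt,degrees=True)
    # tool x=-y, tool y=-x, tool z=-z
    return Rp*Ro.from_matrix(np.array([[0,-1,0],[-1,0,0],[0,0,-1.]]).T)
def go(pos,yaw,tilt):
    s=telemetry.state();R0=Ro.from_quat(s['orientation']);
    sh=R0.inv().apply(np.array(pos)-s['ee_pos']);rv=(R0.inv()*Rt(yaw,tilt)).as_rotvec(degrees=True)/8
    print('t',round(s['t'],2),'shift',sh.round(4),'rot',rv.round(3),'F',s['contact_force'].round(1),'gap',round(s['finger_gap'],3));return s
def pt(r=14):
    "estimated plate pose from tool: yaw,tilt,underside-centre if TCP is r mm above underside"
    s=telemetry.state();M=(Ro.from_quat(s['orientation'])*Rt(0,0).inv());
    y,p,x=M.as_euler('ZYX',degrees=True);o=s['ee_pos']+M.apply([0,0,-r/1000]);
    print('yaw %.2f tilt %.2f roll %.2f'%(y,-p,x),'o',o.round(4),'A',(o+M.apply([-.1,0,0])).round(4),'B',(o+M.apply([.1,0,0])).round(4),'F',np.round(s['contact_force'],1),'T',np.round(s['torque'],2),'gap',round(s['finger_gap'],3),'t',round(s['t'],2));return s
E
python3 -c "
from h import *
go([.554,-.1725,.13],-14.9,0);pt()"
```

```text
t 0.1 shift [-0.2568 -0.4857  0.0379] rot [2.000e-03 1.500e-02 3.845e+00] F [-0.4 -0.1  0.3] gap 0.999
yaw 15.86 tilt 0.02 roll 0.11 o [ 0.157  -0.5523  0.1532] A [ 0.0608 -0.5796  0.1532] B [ 0.2532 -0.525   0.1532] F [-0.4 -0.1  0.3] T [ 0.06 -0.01 -0.02] gap 0.999 t 0.1
```

Call:
{"name": "jog_arm", "arguments": {"series": "-0.032 -0.061 0.004 0 0 0.48 60; -0.064 -0.121 0.008 0 0 0.96 60; -0.096 -0.182 0.012 0 0 1.44 60; -0.128 -0.243 0.016 0 0 1.92 60; -0.16 -0.304 0.02 0 0 2.4 60; -0.193 -0.364 0.026 0 0 2.88 60; -0.225 -0.425 0.032 0 0 3.36 60; -0.257 -0.486 0.038 0 0.015 3.845 60; -0.257 -0.486 0.038 0 0.015 3.845 60; -0.257 -0.486 0.038 0 0.015 3.845 60; -0.257 -0.486 0.038 0 0.015 3.845 60; -0.257 -0.486 0.038 0 0.015 3.845 60; -0.257 -0.486 0.038 0 0.015 3.845 60; -0.257 -0.486 0.038 0 0.015 3.845 60; -0.257 -0.486 0.038 0 0.015 3.845 60"}}

```text
t: 1.6
ee_pos: [0.5534, -0.1743, 0.1302]
orientation: [-0.609, 0.793, -0.001, -0.001]
contact_force: [0.6, 0.8, -0.6]
finger_gap: 0.603
```

Run:
```python
from h import *
from plant import read_camera
go([.554,-.1725,.13],-14.9,0);pt()
c=read_camera('wrist');cv2.imwrite('pics/w1.png',c['pixels'])
import pickle;pickle.dump(c,open('w1.pkl','wb'))
R=np.array(c['R']);print((-R.T@c['t']).round(3),c['fov_y'])
ax=np.array([.9664,-.257,0])
for X in ([.554,-.1725,.054],np.array([.554,-.1725,.054])+.025*ax,np.array([.554,-.1725,.054])-.025*ax): print(proj(c,X).round(0))
```

```text
t 1.6 shift [-0.0019 -0.0001  0.0002] rot [-0.001 -0.016 -0.015] F [ 0.6  0.8 -0.6] gap 0.603
yaw -15.02 tilt 0.01 roll -0.13 o [ 0.5534 -0.1743  0.1162] A [ 0.4568 -0.1484  0.1162] B [ 0.65   -0.2003  0.1162] F [ 0.6  0.8 -0.6] T [0.03 0.02 0.04] gap 0.603 t 1.6
[ 0.621 -0.193  0.346] 69.06598977728936
[323. 193.]
[323. 169.]
[324. 216.]
```

View pics/w1.png

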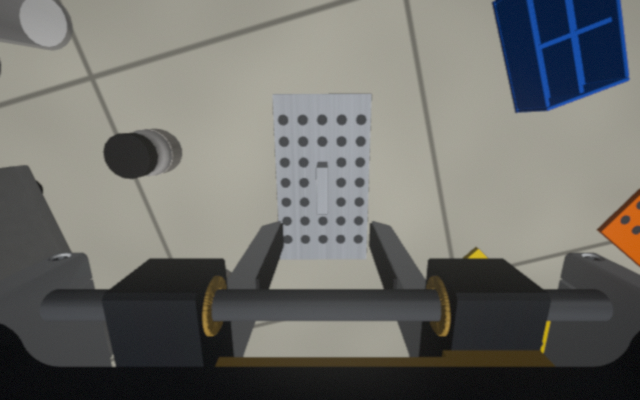

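Run:
```python
from h import *
import pickle
c=pickle.load(open('w1.pkl','rb'))
g=cv2.cvtColor(c['pixels'],cv2.COLOR_BGR2GRAY);s=4
G=cv2.resize(g[90:262,268:376],None,fx=s,fy=s,interpolation=cv2.INTER_CUBIC)
bh=cv2.morphologyEx(G,cv2.MORPH_BLACKHAT,cv2.getStructuringElement(2,(61,61)))
n,_,st,ce=cv2.connectedComponentsWithStats((bh>50).astype(np.uint8))
k=[i for i in range(1,n) if 300<st[i,4]<2000]
q=[(ce[i]+.5)/s-.5+[268,90] for i in k]
q=[p for p in q if p[1]<230]
P=np.array([ray(c,*p,.008)[:2] for p in q]);print(len(P),[st[i,4] for i in k])
yaw=np.radians(-14.9);a=np.array([np.cos(yaw),np.sin(yaw)])
# refine yaw: columns
o=np.array([.554,-.1725])
b=np.array([-a[1],a[0]]);U=(P-o)@a;V=(P-o)@b
for v in sorted(set((V/.0205).round())): 
    i=(V/.0205).round()==v; print(v,V[i].mean().round(4),np.degrees(np.polyfit(U[i],V[i],1)[0]).round(2),np.sort(U[i]).round(4))
```

```text
28 [np.int32(1282), np.int32(1283), np.int32(1294), np.int32(1277), np.int32(1266), np.int32(1191), np.int32(1219), np.int32(1203), np.int32(1223), np.int32(1216), np.int32(1141), np.int32(1121), np.int32(1142), np.int32(1114), np.int32(820), np.int32(1081), np.int32(1067), np.int32(1081), np.int32(1068), np.int32(1006), np.int32(986), np.int32(1013), np.int32(1011), np.int32(960), np.int32(933), np.int32(940), np.int32(973), np.int32(1095), np.int32(719), np.int32(912), np.int32(900), np.int32(893), np.int32(908)]
-2.0 -0.042 0.0 [-0.0458 -0.0219  0.0021  0.026   0.0499  0.0739]
-1.0 -0.02 -0.01 [-0.0459 -0.0219  0.002   0.026   0.05    0.0739]
0.0 0.002 0.06 [-0.0459  0.0233  0.0499  0.074 ]
1.0 0.0239 -0.02 [-0.0458 -0.0219  0.002   0.026   0.05    0.0739]
2.0 0.0459 -0.32 [-0.0464 -0.0219  0.002   0.026   0.0499  0.0739]
```

```bash
python3 -c "
from h import *
go([.5562,-.1712,.014],-14.9,0)"
```

```text
t 1.65 shift [-0.0041 -0.0017  0.1164] rot [-0.004 -0.016 -0.017] F [ 0.2 -0.3  0.1] gap 0.599
```

Call:
{"name": "jog_arm", "arguments": {"series": "-0.004 -0.002 0.03 0 -0.016 -0.017 60; -0.004 -0.002 0.065 0 -0.016 -0.017 60; -0.004 -0.002 0.095 0 -0.016 -0.017 50; -0.004 -0.002 0.11 0 -0.016 -0.017 50; -0.004 -0.002 0.116 0 -0.016 -0.017 50; -0.004 -0.002 0.116 0 -0.016 -0.017 30; -0.004 -0.002 0.116 0 -0.016 -0.017 20; -0.004 -0.002 0.116 0 -0.016 -0.017 15; -0.004 -0.002 0.116 0 -0.016 -0.017 10; -0.004 -0.002 0.116 0 -0.016 -0.017 0; -0.004 -0.002 0.116 0 -0.016 -0.017 0; -0.004 -0.002 0.116 0 -0.016 -0.017 0; -0.004 -0.002 0.116 0 -0.016 -0.017 0; -0.004 -0.002 0.116 0 -0.016 -0.017 0"}}

```text
t: 3.05
ee_pos: [0.5581, -0.1706, 0.0152]
orientation: [-0.61, 0.792, -0.001, 0.001]
contact_force: [-0.7, -0.8, 5.9]
finger_gap: 0.113
```

```bash
python3 -c "
from h import *
pt();go([.5562,-.1712,.234],-14.9,0)"
```

```text
yaw -14.76 tilt 0.13 roll -0.02 o [ 0.5581 -0.1706  0.0012] A [ 0.4614 -0.1451  0.001 ] B [ 0.6548 -0.196   0.0015] F [-0.7 -0.8  5.9] T [-0.1   0.19  0.02] gap 0.113 t 3.05
t 3.05 shift [ 0.0012  0.0012 -0.2188] rot [-0.016 -0.003  0.018] F [-0.7 -0.8  5.9] gap 0.113
```

Call:
{"name": "jog_arm", "arguments": {"series": "0 0 -0.005 0 0 0 0; 0 0 -0.01 0 0 0 0; 0 0 -0.03 0 0 0 0; 0 0 -0.06 0 0 0 0; 0 0 -0.095 0 0 0 0; 0 0 -0.13 0 0 0 0; 0 0 -0.165 0 0 0 0; 0 0 -0.2 0 0 0 0; 0 0 -0.219 0 0 0 0; 0 0 -0.219 0 0 0 0; 0 0 -0.219 0 0 0 0; 0 0 -0.219 0 0 0 0"}}

```text
t: 4.25
ee_pos: [0.5556, -0.1692, 0.2304]
orientation: [-0.61, 0.792, 0.002, -0.001]
contact_force: [0.8, 0.3, -3.0]
finger_gap: 0.109
```

Run:
```python
from h import *
pt(15.2)
go([.55,.231,.25],-1.2,18)
```

```text
yaw -14.76 tilt -0.26 roll 0.07 o [ 0.5555 -0.1691  0.2152] A [ 0.4588 -0.1437  0.2156] B [ 0.6522 -0.1946  0.2147] F [ 0.8  0.3 -3. ] T [ 0.03 -0.02 -0.05] gap 0.109 t 4.25
t 4.25 shift [-0.3856  0.1075 -0.0186] rot [ 2.271 -0.254 -1.684] F [ 0.8  0.3 -3. ] gap 0.109
```

Call:
{"name": "jog_arm", "arguments": {"series": "-0.015 0.004 -0.01 0 0 0 0; -0.045 0.012 -0.019 0 0 -0.1 0; -0.08 0.022 -0.019 0.2 0 -0.3 0; -0.115 0.032 -0.019 0.5 -0.05 -0.5 0; -0.15 0.042 -0.019 0.8 -0.1 -0.7 0; -0.185 0.052 -0.019 1.1 -0.12 -0.9 0; -0.22 0.061 -0.019 1.4 -0.15 -1.1 0; -0.255 0.071 -0.019 1.7 -0.19 -1.3 0; -0.29 0.081 -0.019 2 -0.22 -1.5 0; -0.325 0.091 -0.019 2.271 -0.254 -1.684 0; -0.355 0.099 -0.019 2.271 -0.254 -1.684 0; -0.375 0.1045 -0.019 2.271 -0.254 -1.684 0; -0.3856 0.1075 -0.019 2.271 -0.254 -1.684 0; -0.3856 0.1075 -0.019 2.271 -0.254 -1.684 0; -0.3856 0.1075 -0.019 2.271 -0.254 -1.684 0; -0.3856 0.1075 -0.019 2.271 -0.254 -1.684 0; -0.3856 0.1075 -0.019 2.271 -0.254 -1.684 0"}}

```text
t: 5.95
ee_pos: [0.5517, 0.2291, 0.2522]
orientation: [-0.69, 0.706, -0.114, 0.11]
contact_force: [-0.2, -0.0, -3.6]
finger_gap: 0.114
```

Run:
```python
from h import *
from plant import read_camera
import pickle
pt(15.2)
d={}
for n in ('side','top','wrist'):
    d[n]=read_camera(n)
pickle.dump(d,open('d1.pkl','wb'))
a=d['side']['pixels'][120:350,170:370];b=d['top']['pixels'][130:245,175:330]
c=d['wrist']['pixels']
a=cv2.resize(a,(400,460),interpolation=2);c=cv2.resize(c,(400,250));b=cv2.resize(b,(400,297))
cv2.imwrite('pics/m2.png',np.hstack([np.vstack([a,np.zeros((547-460,400,3),np.uint8)]),np.vstack([b,c])]))
```

```text
yaw -1.25 tilt 18.26 roll -0.14 o [0.5564 0.229  0.2378] A [0.4615 0.2311 0.2065] B [0.6514 0.2269 0.2691] F [-0.2 -0.  -3.6] T [ 0.    0.36 -0.04] gap 0.114 t 5.95
```

View pics/m2.png

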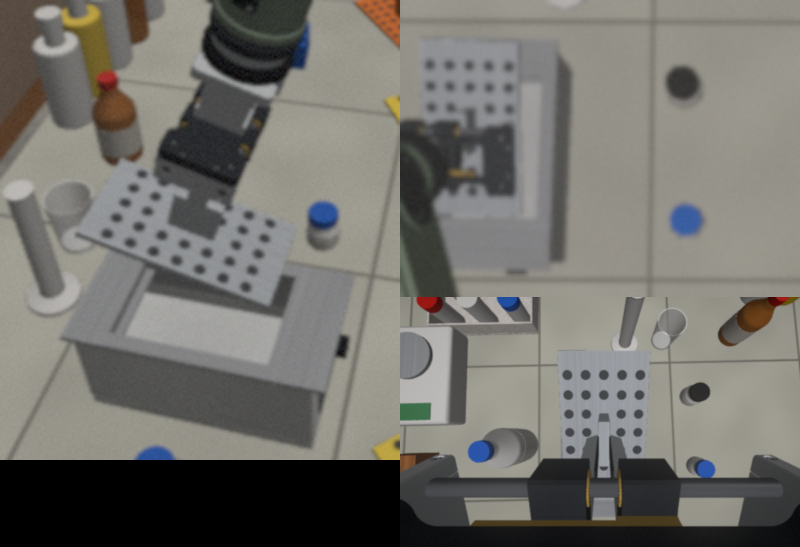

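```bash
cat >> h.py <<'E'
def plate_wrist(c,seed0,du,dv,rows=3):
    "seed0 = px of far row's leftmost hole(+y side); returns plate o, axes in world by PnP"
    g=cv2.cvtColor(c['pixels'],cv2.COLOR_BGR2GRAY);I=[];O=[]
    for r in range(rows):
        for k in range(5):
            if k==2 and r>1: continue
            p=np.array(seed0)+[k*du,r*dv];x,y=np.round(p).astype(int)
            w=90-g[y-8:y+9,x-8:x+9].astype(float);w[w<0]=0
            m=cv2.moments(w)
            if m['m00']<50: continue
            I.append([x-8+m['m10']/m['m00'],y-8+m['m01']/m['m00']]);O.append([.072-.024*r,.044-.022*k,.008])
    f=K(c);Km=np.array([[f,0,c['cx']],[0,f,c['cy']],[0,0,1]])
    ok,rv,tv=cv2.solvePnP(np.array(O),np.array(I),Km,None)
    e=cv2.projectPoints(np.array(O),rv,tv,Km,None)[0][:,0]-I;print('n',len(I),'rms',e.std().round(2))
    R=np.array(c['R']);M=Ro.from_matrix(R.T@cv2.Rodrigues(rv)[0]);o=R.T@(tv[:,0]-c['t'])
    y,p,x=M.as_euler('ZYX',degrees=True);print('PnP yaw %.2f tilt %.2f roll %.2f'%(y,-p,x),'o',o.round(4));return M,o
E
python3 - <<'E'
from h import *
import pickle
c=pickle.load(open('d1.pkl','rb'))['wrist']
M,o=plate_wrist(c,(267,125),29.2,31,3)
s=pt(15.2)
print('TCP in plate frame mm',(1000*M.inv().apply(s['ee_pos']-o)).round(1))
E
```

```text
n 14 rms 0.03
PnP yaw -1.41 tilt 16.39 roll 0.20 o [0.5534 0.2291 0.2367]
yaw -1.23 tilt 18.27 roll -0.13 o [0.5565 0.2293 0.2379] A [0.4615 0.2314 0.2065] B [0.6514 0.2273 0.2692] F [ 0.3 -0.4 -2.9] T [0.03 0.37 0.05] gap 0.108 t 6.1
TCP in plate frame mm [ 2.8  0.4 15.5]
```

Run:
```python
from h import *
import pickle
c=pickle.load(open('w1.pkl','rb'))
M,o=plate_wrist(c,(283,120),19.2,21.2,3)
# opening edges vs 2 views from d0, sub-px via gradients along lines
d=pickle.load(open('d0.pkl','rb'))
def edge(c,X0,X1,n,name):
    "find the strongest gradient on the projected line X0->X1"
    g=cv2.cvtColor(c['pixels'],cv2.COLOR_BGR2GRAY).astype(np.float32)
    L=np.linspace(0,1,n);P=np.array([proj(c,X0+(X1-X0)*l) for l in L],np.float32)
    v=cv2.remap(g,P[:,0].reshape(1,-1),P[:,1].reshape(1,-1),cv2.INTER_CUBIC)[0]
    gr=np.abs(np.gradient(cv2.GaussianBlur(v.reshape(1,-1),(0,0),2)[0]))
    i=gr.argmax();return X0+(X1-X0)*L[i],gr[i]
for nm in ('top','side'):
    c=d[nm]
    for xe in (.456,.632):
        r=[edge(c,np.array([xe-.015,y,.13]),np.array([xe+.015,y,.13]),61,'')for y in (.19,.21,.23,.25,.27)]
        print(nm,'x-edge',[ (round(a[0],4),round(float(b),1)) for a,b in r])
    for ye in (.172,.292):
        r=[edge(c,np.array([x,ye-.012,.13]),np.array([x,ye+.012,.13]),49,'')for x in (.48,.51,.54,.57,.60)]
        print(nm,'y-edge',[ (round(a[1],4),round(float(b),1)) for a,b in r])
```

```text
n 14 rms 0.04
PnP yaw -14.89 tilt 0.04 roll -0.21 o [ 0.5564 -0.1712 -0.0008]
top x-edge [(np.float64(0.4565), 1.8), (np.float64(0.4565), 2.1), (np.float64(0.4565), 1.9), (np.float64(0.4565), 1.6), (np.float64(0.457), 1.7)]
top x-edge [(np.float64(0.624), 2.0), (np.float64(0.626), 1.7), (np.float64(0.625), 1.8), (np.float64(0.626), 1.8), (np.float64(0.6265), 1.9)]
top y-edge [(np.float64(0.172), 1.6), (np.float64(0.1735), 1.7), (np.float64(0.1725), 1.7), (np.float64(0.171), 1.6), (np.float64(0.171), 2.0)]
top y-edge [(np.float64(0.2925), 3.6), (np.float64(0.2925), 4.2), (np.float64(0.2915), 3.6), (np.float64(0.291), 4.4), (np.float64(0.29), 4.0)]
side x-edge [(np.float64(0.4595), 5.4), (np.float64(0.4595), 5.6), (np.float64(0.46), 4.7), (np.float64(0.4605), 3.5), (np.float64(0.46), 3.9)]
side x-edge [(np.float64(0.6335), 4.8), (np.float64(0.619), 5.3), (np.float64(0.62), 3.3), (np.float64(0.619), 3.6), (np.float64(0.619), 3.9)]
side y-edge [(np.float64(0.175), 4.7), (np.float64(0.175), 4.8), (np.float64(0.174), 4.5), (np.float64(0.174), 4.4), (np.float64(0.173), 4.5)]
side y-edge [(np.float64(0.2945), 3.4), (np.float64(0.295), 3.1), (np.float64(0.2935), 2.7), (np.float64(0.293), 2.7), (np.float64(0.2925), 2.8)]
```

```bash
cat >> h.py <<'E'
import json
def setrel(M,o):
    s=telemetry.state();R=Ro.from_quat(s['orientation'])
    json.dump(dict(q=(M.inv()*R).as_quat().tolist(),p=M.inv().apply(s['ee_pos']-o).tolist()),open('rel.json','w'))
def rel():
    r=json.load(open('rel.json'));return Ro.from_quat(r['q']),np.array(r['p'])
def st():
    q,p=rel();s=telemetry.state();R=Ro.from_quat(s['orientation']);M=R*q.inv();o=s['ee_pos']-M.apply(p)
    y,t,x=M.as_euler('ZYX',degrees=True)
    print('t %.2f PLATE yaw %.2f tilt %.2f roll %.2f'%(s['t'],y,-t,x),'o',o.round(4),'A',(o+M.apply([-.1,0,0])).round(4),'B',(o+M.apply([.1,0,0])).round(4),'F',np.round(s['contact_force'],1),'T',np.round(s['torque'],2),'gap',round(s['finger_gap'],3))
    return s,R,M,o
def plan(A,tilt,yaw=-1.0):
    "A=(x,z) of near lower edge, centred on bath axis"
    s,R,M,o=st();q,p=rel();Md=Ro.from_euler('ZYX',[yaw,-tilt,0],degrees=True)
    ox=A[0]+.1*np.cos(np.radians(tilt));Y=.233-.0175*(ox-.546)
    ty=np.tan(np.radians(yaw))
    oo=np.array([ox,Y,A[1]+.1*np.sin(np.radians(tilt))])
    P=oo+Md.apply(p);print(' plan',A,tilt,'shift',R.inv().apply(P-s['ee_pos']).round(4),'rot',((R.inv()*(Md*q)).as_rotvec(degrees=True)/8).round(3))
E
python3 - <<'E'
from h import *
import pickle
c=pickle.load(open('d1.pkl','rb'))['wrist']
M,o=plate_wrist(c,(267,125),29.2,31,3);setrel(M,o)
plan((.474,.150),13);plan((.474,.107),13);plan((.450,.107),13)
E
```

```text
n 14 rms 0.03
PnP yaw -1.41 tilt 16.39 roll 0.20 o [0.5534 0.2291 0.2367]
t 6.10 PLATE yaw -1.41 tilt 16.39 roll 0.20 o [0.5534 0.2291 0.2367] A [0.4575 0.2314 0.2085] B [0.6493 0.2267 0.2649] F [ 0.3 -0.4 -2.9] T [0.03 0.37 0.05] gap 0.108
 plan (0.474, 0.15) 13 shift [-0.0041  0.0022  0.0668] rot [-0.423  0.009 -0.051]
t 6.10 PLATE yaw -1.41 tilt 16.39 roll 0.20 o [0.5534 0.2291 0.2367] A [0.4575 0.2314 0.2085] B [0.6493 0.2267 0.2649] F [ 0.3 -0.4 -2.9] T [0.03 0.37 0.05] gap 0.108
 plan (0.474, 0.107) 13 shift [-0.0042  0.0157  0.1077] rot [-0.423  0.009 -0.051]
t 6.10 PLATE yaw -1.41 tilt 16.39 roll 0.20 o [0.5534 0.2291 0.2367] A [0.4575 0.2314 0.2085] B [0.6493 0.2267 0.2649] F [ 0.3 -0.4 -2.9] T [0.03 0.37 0.05] gap 0.108
 plan (0.45, 0.107) 13 shift [-0.004   0.0385  0.1001] rot [-0.423  0.009 -0.051]
```

Call:
{"name": "jog_arm", "arguments": {"series": "-0.001 0.0005 0.01 -0.05 0 0 0; -0.002 0.001 0.025 -0.15 0 -0.02 0; -0.003 0.0015 0.04 -0.25 0 -0.03 0; -0.004 0.002 0.052 -0.35 0.005 -0.04 0; -0.004 0.002 0.061 -0.42 0.009 -0.05 0; -0.004 0.002 0.066 -0.423 0.009 -0.051 0; -0.004 0.002 0.067 -0.423 0.009 -0.051 0; -0.004 0.002 0.067 -0.423 0.009 -0.051 0; -0.004 0.002 0.067 -0.423 0.009 -0.051 0"}}

```text
t: 7.0
ee_pos: [0.5711, 0.2339, 0.1889]
orientation: [-0.696, 0.706, -0.094, 0.09]
contact_force: [-0.1, -1.1, -3.0]
finger_gap: 0.112
```

Run:
```python
from h import *
from plant import read_camera
import pickle
st()
d={n:read_camera(n) for n in ('side','top','wrist')};pickle.dump(d,open('d2.pkl','wb'))
M,o=plate_wrist(d['wrist'],(267,125),29.2,31,3);setrel(M,o);st()
a=cv2.resize(d['side']['pixels'][200:360,185:355],None,fx=3,fy=3,interpolation=2)
b=cv2.resize(d['top']['pixels'][140:240,180:245],None,fx=4.4,fy=4.8,interpolation=2)
cv2.imwrite('pics/m3.png',np.hstack([a,b[:480]]))
plan((.474,.107),13)
```

```text
t 7.00 PLATE yaw -0.92 tilt 13.08 roll 0.03 o [0.5718 0.2335 0.1732] A [0.4744 0.2351 0.1505] B [0.6692 0.232  0.1958] F [-0.1 -1.1 -3. ] T [0.02 0.23 0.07] gap 0.112
n 14 rms 0.03
PnP yaw -0.90 tilt 13.46 roll 0.10 o [0.5722 0.2337 0.1731]
t 7.15 PLATE yaw -0.90 tilt 13.46 roll 0.10 o [0.5722 0.2337 0.1731] A [0.4749 0.2352 0.1499] B [0.6694 0.2322 0.1964] F [-0.5  0.3 -2.7] T [0.03 0.34 0.01] gap 0.113
t 7.15 PLATE yaw -0.90 tilt 13.46 roll 0.10 o [0.5722 0.2337 0.1731] A [0.4749 0.2352 0.1499] B [0.6694 0.2322 0.1964] F [-0.5  0.3 -2.7] T [0.03 0.34 0.01] gap 0.113
 plan (0.474, 0.107) 13 shift [0.0009 0.0118 0.042 ] rot [-0.058  0.015  0.011]
```

View pics/m3.png

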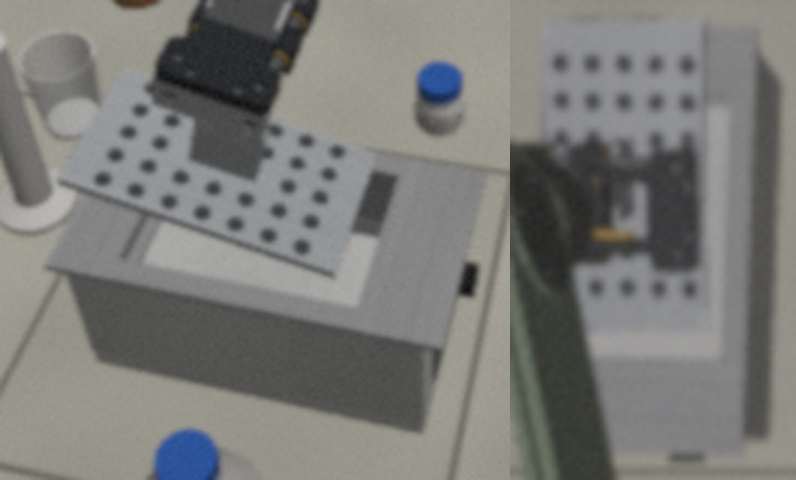

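Call:
{"name": "jog_arm", "arguments": {"series": "0 0.002 0.006 0 0 0 0; 0 0.004 0.014 -0.02 0 0 0; 0.001 0.007 0.023 -0.04 0.01 0.01 0; 0.001 0.009 0.032 -0.05 0.015 0.01 0; 0.001 0.011 0.038 -0.058 0.015 0.01 0; 0.001 0.012 0.042 -0.058 0.015 0.01 0; 0.001 0.012 0.042 -0.058 0.015 0.01 0; 0.001 0.012 0.042 -0.058 0.015 0.01 0"}}

```text
t: 7.95
ee_pos: [0.5701, 0.2326, 0.1445]
orientation: [-0.696, 0.707, -0.092, 0.086]
contact_force: [1.3, -0.1, -3.0]
finger_gap: 0.111
```

Run:
```python
from h import *
plan((.450,.106),13)
plan((.440,.106),13)
```

```text
t 7.95 PLATE yaw -1.00 tilt 12.95 roll -0.02 o [0.5712 0.2323 0.1288] A [0.4737 0.234  0.1064] B [0.6686 0.2306 0.1512] F [ 1.3 -0.1 -3. ] T [ 0.07  0.26 -0.  ] gap 0.111
 plan (0.45, 0.106) 13 shift [-0.0003  0.0231 -0.0057] rot [ 0.007 -0.002  0.001]
t 7.95 PLATE yaw -1.00 tilt 12.95 roll -0.02 o [0.5712 0.2323 0.1288] A [0.4737 0.234  0.1064] B [0.6686 0.2306 0.1512] F [ 1.3 -0.1 -3. ] T [ 0.07  0.26 -0.  ] gap 0.111
 plan (0.44, 0.106) 13 shift [-0.0003  0.0328 -0.0082] rot [ 0.007 -0.002  0.001]
```

Call:
{"name": "jog_arm", "arguments": {"series": "0 0.004 -0.001 0 0 0 0; 0 0.008 -0.002 0 0 0 0; 0 0.012 -0.003 0 0 0 0; 0 0.016 -0.004 0 0 0 0; 0 0.02 -0.005 0 0 0 0; 0 0.023 -0.0057 0 0 0 0; 0 0.023 -0.0057 0 0 0 0; 0 0.023 -0.0057 0 0 0 0"}}

```text
t: 8.75
ee_pos: [0.5463, 0.2329, 0.1443]
orientation: [-0.696, 0.707, -0.092, 0.086]
contact_force: [-0.4, 0.5, -3.5]
finger_gap: 0.113
```

Run:
```python
from h import *
plan((.443,.106),13)
```

```text
t 8.75 PLATE yaw -1.00 tilt 12.95 roll -0.02 o [0.5474 0.2327 0.1285] A [0.4499 0.2344 0.1061] B [0.6448 0.231  0.151 ] F [-0.4  0.5 -3.5] T [0.05 0.28 0.02] gap 0.113
 plan (0.443, 0.106) 13 shift [-0.0003  0.0067 -0.0017] rot [ 0.006 -0.002  0.001]
```

Call:
{"name": "jog_arm", "arguments": {"series": "0 0.003 -0.0007 0 0 0 0; 0 0.006 -0.0015 0 0 0 0; 0 0.008 -0.002 0 0 0 0; 0 0.01 -0.0025 0 0 0 0; 0 0.0105 -0.0026 0 0 0 0; 0 0.0105 -0.0026 0 0 0 0"}}

```text
t: 9.35
ee_pos: [0.5353, 0.2331, 0.1441]
orientation: [-0.696, 0.707, -0.092, 0.086]
contact_force: [0.8, 0.4, -2.9]
finger_gap: 0.114
```

```bash
python3 -c "
from h import *
st()"
```

```text
t 9.35 PLATE yaw -0.99 tilt 12.94 roll -0.02 o [0.5364 0.2328 0.1284] A [0.439  0.2345 0.106 ] B [0.6339 0.2311 0.1508] F [ 0.8  0.4 -2.9] T [-0.05  0.25 -0.01] gap 0.114
```

Call:
{"name": "jog_arm", "arguments": {"series": "0 0.0008 -0.0002 0 0 0 0; 0 0.0016 -0.0004 0 0 0 0; 0 0.0024 -0.0006 0 0 0 0; 0 0.0024 -0.0006 0 0 0 0"}}

```text
t: 9.75
ee_pos: [0.5328, 0.2331, 0.144]
orientation: [-0.696, 0.707, -0.092, 0.085]
contact_force: [0.7, -0.9, -2.6]
finger_gap: 0.111
```

```bash
python3 -c "
from h import *
st()"
```

```text
t 9.75 PLATE yaw -0.99 tilt 12.92 roll -0.03 o [0.5339 0.2328 0.1283] A [0.4364 0.2345 0.1059] B [0.6313 0.2312 0.1506] F [ 0.7 -0.9 -2.6] T [0.01 0.32 0.03] gap 0.111
```

Call:
{"name": "jog_arm", "arguments": {"series": "0 0.0005 -0.0001 0 0 0 0; 0 0.001 -0.0002 0 0 0 0; 0 0.0015 -0.0004 0 0 0 0; 0 0.0015 -0.0004 0 0 0 0"}}

```text
t: 10.15
ee_pos: [0.5313, 0.2331, 0.144]
orientation: [-0.696, 0.707, -0.092, 0.086]
contact_force: [0.1, 0.5, -2.7]
finger_gap: 0.11
```

Call:
{"name": "jog_arm", "arguments": {"series": "0 0.0005 -0.0001 0 0 0 0; 0 0.001 -0.0002 0 0 0 0; 0 0.001 -0.0002 0 0 0 0"}}

```text
t: 10.45
ee_pos: [0.5303, 0.2332, 0.144]
orientation: [-0.696, 0.707, -0.092, 0.086]
contact_force: [1.2, -0.4, -3.5]
finger_gap: 0.114
```

```bash
python3 -c "
from h import *
st()"
```

```text
t 10.45 PLATE yaw -0.99 tilt 12.92 roll -0.03 o [0.5313 0.2329 0.1282] A [0.4339 0.2346 0.1059] B [0.6288 0.2312 0.1506] F [ 1.2 -0.4 -3.5] T [ 0.05  0.32 -0.03] gap 0.114
```

Call:
{"name": "jog_arm", "arguments": {"series": "0 0.0005 -0.0001 0 0 0 0; 0 0.001 -0.0002 0 0 0 0; 0 0.001 -0.0002 0 0 0 0"}}

```text
t: 10.75
ee_pos: [0.5293, 0.2332, 0.144]
orientation: [-0.696, 0.707, -0.092, 0.086]
contact_force: [-0.2, -0.3, -4.3]
finger_gap: 0.112
```

Call:
{"name": "jog_arm", "arguments": {"series": "0 0.0005 -0.0001 0 0 0 0; 0 0.001 -0.0002 0 0 0 0; 0 0.001 -0.0002 0 0 0 0"}}

```text
t: 11.05
ee_pos: [0.5287, 0.2332, 0.1442]
orientation: [-0.696, 0.707, -0.092, 0.086]
contact_force: [1.8, -0.1, -2.7]
finger_gap: 0.11
```

```bash
python3 -c "
from h import *
st()"
```

```text
t 11.05 PLATE yaw -1.00 tilt 12.98 roll -0.02 o [0.5298 0.233  0.1285] A [0.4323 0.2347 0.106 ] B [0.6272 0.2313 0.1509] F [ 1.8 -0.1 -2.7] T [-0.03  0.14 -0.03] gap 0.11
```

Call:
{"name": "jog_arm", "arguments": {"series": "0 0.0004 -0.0001 0 0 0 0; 0 0.0008 -0.0002 0 0 0 0; 0 0.0008 -0.0002 0 0 0 0"}}

```text
t: 11.35
ee_pos: [0.528, 0.2333, 0.1443]
orientation: [-0.696, 0.707, -0.092, 0.086]
contact_force: [1.5, -0.1, -2.7]
finger_gap: 0.108
```

Run:
```python
from h import *
st()
from plant import read_camera
c=read_camera('wrist')
M,o=plate_wrist(c,(267,125),29.2,31,3);print('B',o+M.apply([.1,0,0]),'A',o+M.apply([-.1,0,0]))
st()
```

```text
t 11.35 PLATE yaw -1.00 tilt 12.99 roll -0.01 o [0.5291 0.233  0.1286] A [0.4316 0.2347 0.1061] B [0.6265 0.2313 0.151 ] F [ 1.5 -0.1 -2.7] T [ 0.01 -0.06 -0.02] gap 0.108
n 14 rms 0.05
PnP yaw -1.11 tilt 14.24 roll -0.08 o [0.5301 0.2329 0.1286]
B [0.62699934 0.23104545 0.15319551] A [0.43317671 0.23479361 0.10401484]
t 11.40 PLATE yaw -1.00 tilt 12.99 roll -0.01 o [0.5291 0.233  0.1286] A [0.4316 0.2347 0.1061] B [0.6265 0.2313 0.151 ] F [ 1.5  0.3 -1.9] T [ 0.03 -0.12  0.01] gap 0.112
```

Run:
```python
from h import *
from plant import read_camera
c=read_camera('wrist')
M,o=plate_wrist(c,(267,125),29.2,31,3);setrel(M,o)
plan((.4342,.1065),14.2);plan((.4337,.107),9)
```

```text
n 14 rms 0.06
PnP yaw -1.12 tilt 14.49 roll -0.13 o [0.5302 0.2329 0.1284]
t 11.45 PLATE yaw -1.12 tilt 14.49 roll -0.13 o [0.5302 0.2329 0.1284] A [0.4334 0.2348 0.1034] B [0.627  0.231  0.1534] F [ 1.8  0.8 -1.3] T [ 0.03 -0.13  0.  ] gap 0.115
 plan (0.4342, 0.1065) 14.2 shift [-0.0003 -0.0017 -0.0023] rot [-0.036 -0.02  -0.014]
t 11.45 PLATE yaw -1.12 tilt 14.49 roll -0.13 o [0.5302 0.2329 0.1284] A [0.4334 0.2348 0.1034] B [0.627  0.231  0.1534] F [ 1.8  0.8 -1.3] T [ 0.03 -0.13  0.  ] gap 0.115
 plan (0.4337, 0.107) 9 shift [-0.0004 -0.0023  0.0064] rot [-0.686 -0.022 -0.017]
```

Call:
{"name": "jog_arm", "arguments": {"series": "0 -0.0012 -0.0016 -0.03 -0.01 -0.01 0; 0 -0.0017 -0.0023 -0.036 -0.02 -0.014 0; 0 -0.0017 -0.0023 -0.036 -0.02 -0.014 0; 0 -0.0017 -0.0023 -0.036 -0.02 -0.014 0"}}

```text
t: 11.85
ee_pos: [0.5283, 0.2331, 0.1463]
orientation: [-0.697, 0.706, -0.089, 0.084]
contact_force: [0.4, 0.7, -2.8]
finger_gap: 0.114
```

Run:
```python
from h import *
from plant import read_camera
st()
c=read_camera('wrist')
M,o=plate_wrist(c,(267,125),29.2,31,3);setrel(M,o)
plan((.4337,.107),9)
```

```text
t 11.85 PLATE yaw -1.00 tilt 14.11 roll -0.03 o [0.5305 0.2328 0.1304] A [0.4335 0.2345 0.106 ] B [0.6274 0.2311 0.1548] F [ 0.4  0.7 -2.8] T [-0.03  0.16 -0.07] gap 0.114
n 14 rms 0.06
PnP yaw -1.06 tilt 13.97 roll -0.06 o [0.5303 0.2327 0.1304]
t 11.90 PLATE yaw -1.06 tilt 13.97 roll -0.06 o [0.5303 0.2327 0.1304] A [0.4333 0.2345 0.1063] B [0.6273 0.2309 0.1546] F [ 1.1 -0.5 -3.4] T [ 0.1   0.19 -0.  ] gap 0.113
 plan (0.4337, 0.107) 9 shift [-0.0006 -0.0015  0.0083] rot [-0.621 -0.013 -0.009]
```

Call:
{"name": "jog_arm", "arguments": {"series": "-0.0003 -0.0012 0 0 0 0 0; -0.0005 -0.0015 0.0015 -0.12 0 0 0; -0.0006 -0.0015 0.0035 -0.26 -0.01 -0.01 0; -0.0006 -0.0015 0.0055 -0.41 -0.013 -0.01 0; -0.0006 -0.0015 0.0075 -0.56 -0.013 -0.01 0; -0.0006 -0.0015 0.0083 -0.621 -0.013 -0.01 0; -0.0006 -0.0015 0.0083 -0.621 -0.013 -0.01 0; -0.0006 -0.0015 0.0083 -0.621 -0.013 -0.01 0"}}

```text
t: 12.7
ee_pos: [0.532, 0.2336, 0.1386]
orientation: [-0.701, 0.709, -0.058, 0.055]
contact_force: [0.4, 0.1, -3.3]
finger_gap: 0.113
```

Run:
```python
from h import *
from plant import read_camera
st()
c=read_camera('wrist')
M,o=plate_wrist(c,(267,125),29.2,31,3);setrel(M,o);st()
cv2.imwrite('pics/w4.png',cv2.resize(c['pixels'][60:260,220:440],None,fx=3,fy=3,interpolation=2))
plan((.4333,.107),7)
plan((.4327,.1075),3)
for X in ((.634,.24,.13),(.634,.28,.13)): print(proj(c,X)-[220,60])
```

```text
t 12.70 PLATE yaw -1.00 tilt 9.01 roll -0.00 o [0.5326 0.2332 0.1227] A [0.4339 0.235  0.107 ] B [0.6314 0.2315 0.1383] F [ 0.4  0.1 -3.3] T [0.09 0.24 0.03] gap 0.113
n 14 rms 0.03
PnP yaw -0.82 tilt 8.30 roll 0.27 o [0.5321 0.2335 0.1227]
t 12.75 PLATE yaw -0.82 tilt 8.30 roll 0.27 o [0.5321 0.2335 0.1227] A [0.4331 0.2349 0.1083] B [0.631  0.2321 0.1371] F [-0.1  0.9 -3.2] T [ 0.06  0.14 -0.03] gap 0.11
t 12.75 PLATE yaw -0.82 tilt 8.30 roll 0.27 o [0.5321 0.2335 0.1227] A [0.4331 0.2349 0.1083] B [0.631  0.2321 0.1371] F [-0.1  0.9 -3.2] T [ 0.06  0.14 -0.03] gap 0.11
 plan (0.4333, 0.107) 7 shift [ 0.0002 -0.0003  0.0036] rot [-0.163  0.036  0.02 ]
t 12.75 PLATE yaw -0.82 tilt 8.30 roll 0.27 o [0.5321 0.2335 0.1227] A [0.4331 0.2349 0.1083] B [0.631  0.2321 0.1371] F [-0.1  0.9 -3.2] T [ 0.06  0.14 -0.03] gap 0.11
 plan (0.4327, 0.1075) 3 shift [ 0.0001 -0.0004  0.0102] rot [-0.663  0.034  0.018]
[95.36074799 24.17188017]
[43.92364218 24.88425613]
```

View pics/w4.png

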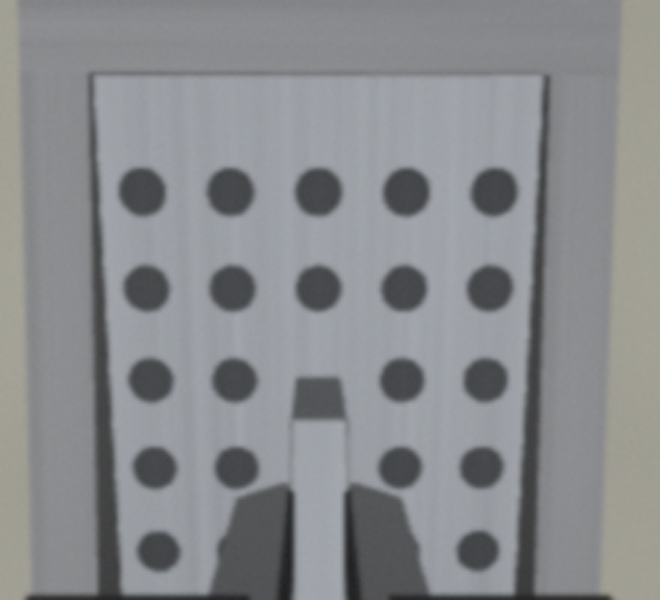

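Call:
{"name": "jog_arm", "arguments": {"series": "0.0002 -0.0003 0.001 -0.04 0.02 0.01 0; 0.0002 -0.0003 0.0023 -0.1 0.036 0.02 0; 0.0002 -0.0003 0.0036 -0.163 0.036 0.02 0; 0.0001 -0.0003 0.0052 -0.28 0.034 0.018 0; 0.0001 -0.0003 0.0068 -0.4 0.034 0.018 0; 0.0001 -0.0003 0.0068 -0.4 0.034 0.018 0; 0.0001 -0.0003 0.0068 -0.4 0.034 0.018 0"}}

```text
t: 13.45
ee_pos: [0.5336, 0.2334, 0.132]
orientation: [-0.701, 0.711, -0.04, 0.034]
contact_force: [-0.3, 0.1, -2.6]
finger_gap: 0.111
```

Run:
```python
from h import *
from plant import read_camera
st()
c=read_camera('wrist')
M,o=plate_wrist(c,(267,125),29.2,31,3);setrel(M,o);st()
plan((.4326,.1075),2);plan((.4325,.1075),0)
cv2.imwrite('pics/w5.png',cv2.resize(c['pixels'][60:260,220:440],None,fx=3,fy=3,interpolation=2))
```

```text
t 13.45 PLATE yaw -1.01 tilt 5.10 roll 0.00 o [0.5329 0.2332 0.116 ] A [0.4333 0.2349 0.1071] B [0.6325 0.2314 0.1249] F [-0.3  0.1 -2.6] T [0.04 0.15 0.03] gap 0.111
n 14 rms 0.03
PnP yaw -0.99 tilt 5.26 roll -0.04 o [0.5331 0.2333 0.1161]
t 13.50 PLATE yaw -0.99 tilt 5.26 roll -0.04 o [0.5331 0.2333 0.1161] A [0.4335 0.235  0.107 ] B [0.6326 0.2316 0.1253] F [-0.   0.4 -4.1] T [ 0.04  0.14 -0.01] gap 0.111
t 13.50 PLATE yaw -0.99 tilt 5.26 roll -0.04 o [0.5331 0.2333 0.1161] A [0.4335 0.235  0.107 ] B [0.6326 0.2316 0.1253] F [-0.   0.4 -4.1] T [ 0.04  0.14 -0.01] gap 0.111
 plan (0.4326, 0.1075) 2 shift [0.     0.0002 0.0052] rot [-0.407 -0.006 -0.002]
t 13.50 PLATE yaw -0.99 tilt 5.26 roll -0.04 o [0.5331 0.2333 0.1161] A [0.4335 0.235  0.107 ] B [0.6326 0.2316 0.1253] F [-0.   0.4 -4.1] T [ 0.04  0.14 -0.01] gap 0.111
 plan (0.4325, 0.1075) 0 shift [-0.      0.      0.0088] rot [-0.657 -0.007 -0.004]
```

Call:
{"name": "jog_arm", "arguments": {"series": "0 0.0002 0.0015 -0.12 0 0 0; 0 0.0002 0.003 -0.24 0 0 0; 0 0.0002 0.0045 -0.35 -0.006 0 0; 0 0.0002 0.006 -0.47 -0.006 0 0; 0 0.0002 0.0075 -0.58 -0.006 0 0; 0 0 0.0088 -0.657 -0.006 0 0; 0 0 0.0088 -0.657 -0.006 0 0; 0 0 0.0088 -0.657 -0.006 0 0"}}

```text
t: 14.3
ee_pos: [0.5343, 0.2335, 0.1233]
orientation: [-0.702, 0.712, -0.007, 0.002]
contact_force: [-0.2, 0.6, -3.2]
finger_gap: 0.11
```

Run:
```python
from h import *
from plant import read_camera
st()
c=read_camera('wrist')
M,o=plate_wrist(c,(267,125),29.2,31,3);setrel(M,o);st()
plan((.4408,.1075),0)
cv2.imwrite('pics/w5.png',cv2.resize(c['pixels'][60:260,220:440],None,fx=3,fy=3,interpolation=2))
```

```text
t 14.30 PLATE yaw -1.02 tilt -0.00 roll -0.00 o [0.5325 0.2333 0.1075] A [0.4325 0.2351 0.1075] B [0.6325 0.2315 0.1075] F [-0.2  0.6 -3.2] T [0.04 0.03 0.08] gap 0.11
n 14 rms 0.04
PnP yaw -1.01 tilt 0.88 roll -0.03 o [0.5329 0.2333 0.107 ]
t 14.35 PLATE yaw -1.01 tilt 0.88 roll -0.03 o [0.5329 0.2333 0.107 ] A [0.4329 0.2351 0.1055] B [0.6328 0.2316 0.1085] F [ 0.7 -0.4 -1.9] T [ 0.06 -0.   -0.02] gap 0.109
t 14.35 PLATE yaw -1.01 tilt 0.88 roll -0.03 o [0.5329 0.2333 0.107 ] A [0.4329 0.2351 0.1055] B [0.6328 0.2316 0.1085] F [ 0.7 -0.4 -1.9] T [ 0.06 -0.   -0.02] gap 0.109
 plan (0.4408, 0.1075) 0 shift [ 0.0001 -0.0082 -0.0004] rot [-0.11  -0.004 -0.002]
```

View pics/w5.png

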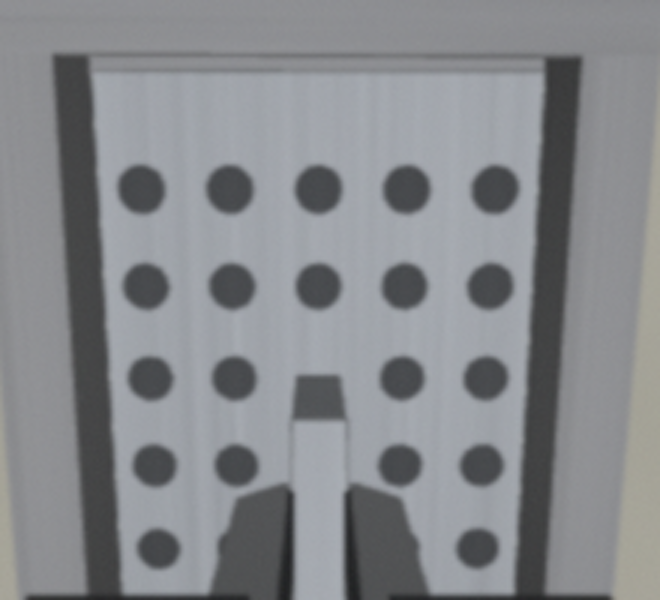

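Call:
{"name": "jog_arm", "arguments": {"series": "0 -0.001 0 -0.03 0 0 0; 0 -0.0025 0 -0.06 0 0 0; 0 -0.004 -0.0002 -0.1 0 0 0; 0 -0.0055 -0.0004 -0.11 0 0 0; 0 -0.007 -0.0004 -0.11 0 0 0; 0 -0.0082 -0.0004 -0.11 0 0 0; 0 -0.0082 -0.0004 -0.11 0 0 0; 0 -0.0082 -0.0004 -0.11 0 0 0"}}

```text
t: 15.15
ee_pos: [0.5425, 0.2334, 0.1239]
orientation: [-0.702, 0.712, -0.001, -0.004]
contact_force: [0.3, -0.5, -2.8]
finger_gap: 0.108
```

Run:
```python
from h import *
from plant import read_camera
st()
c=read_camera('wrist')
M,o=plate_wrist(c,(267,125),29.2,31,3);setrel(M,o);st()
plan((.4407,.1005),0)
```

```text
t 15.15 PLATE yaw -1.02 tilt -0.00 roll -0.03 o [0.5408 0.2332 0.1075] A [0.4408 0.235  0.1075] B [0.6408 0.2314 0.1075] F [ 0.3 -0.5 -2.8] T [0.03 0.   0.  ] gap 0.108
n 14 rms 0.04
PnP yaw -0.98 tilt 0.12 roll -0.04 o [0.5408 0.2332 0.1075]
t 15.20 PLATE yaw -0.98 tilt 0.12 roll -0.04 o [0.5408 0.2332 0.1075] A [0.4408 0.2349 0.1073] B [0.6408 0.2315 0.1077] F [-0.1  0.2 -3.1] T [-0.01  0.03  0.02] gap 0.113
t 15.20 PLATE yaw -0.98 tilt 0.12 roll -0.04 o [0.5408 0.2332 0.1075] A [0.4408 0.2349 0.1073] B [0.6408 0.2315 0.1077] F [-0.1  0.2 -3.1] T [-0.01  0.03  0.02] gap 0.113
 plan (0.4407, 0.1005) 0 shift [0.0001 0.     0.007 ] rot [-0.015 -0.005  0.002]
```

Call:
{"name": "jog_arm", "arguments": {"series": "0 0 0.0015 -0.015 0 0 0; 0 0 0.003 -0.015 0 0 0; 0 0 0.0045 -0.015 0 0 0; 0 0 0.006 -0.015 0 0 0; 0 0 0.0065 -0.015 0 0 0; 0 0 0.0065 -0.015 0 0 0"}}

```text
t: 15.8
ee_pos: [0.5424, 0.2333, 0.1172]
orientation: [-0.702, 0.712, -0.001, -0.004]
contact_force: [-0.8, 0.0, -3.8]
finger_gap: 0.111
```

Call:
{"name": "jog_arm", "arguments": {"series": "0 0 0.0005 0 0 0 0; 0 0 0.001 0 0 0 0; 0 0 0.0015 0 0 0 0; 0 0 0.0015 0 0 0 0"}}

```text
t: 16.2
ee_pos: [0.5425, 0.2333, 0.1159]
orientation: [-0.702, 0.712, -0.001, -0.004]
contact_force: [0.0, 0.3, -2.7]
finger_gap: 0.111
```

Call:
{"name": "jog_arm", "arguments": {"series": "0 0 0.0005 0 0 0 0; 0 0 0.001 0 0 0 0; 0 0 0.0015 0 0 0 0; 0 0 0.0015 0 0 0 0"}}

```text
t: 16.6
ee_pos: [0.5424, 0.2333, 0.1143]
orientation: [-0.702, 0.712, -0.001, -0.004]
contact_force: [0.8, -0.4, -3.0]
finger_gap: 0.11
```

```bash
python3 -c "
from h import *
st()"
```

```text
t 16.60 PLATE yaw -0.99 tilt -0.00 roll -0.04 o [0.5408 0.2331 0.0979] A [0.4408 0.2348 0.0979] B [0.6407 0.2314 0.0979] F [ 0.8 -0.4 -3. ] T [ 0.06  0.   -0.05] gap 0.11
```

Call:
{"name": "jog_arm", "arguments": {"series": "0 0 0.0005 0 0 0 0; 0 0 0.001 0 0 0 0; 0 0 0.0015 0 0 0 0; 0 0 0.0015 0 0 0 0"}}

```text
t: 17.0
ee_pos: [0.5424, 0.2333, 0.1128]
orientation: [-0.702, 0.712, -0.001, -0.004]
contact_force: [0.1, -0.1, -3.7]
finger_gap: 0.114
```

Call:
{"name": "jog_arm", "arguments": {"series": "0 0 0.0005 0 0 0 0; 0 0 0.001 0 0 0 0; 0 0 0.001 0 0 0 0"}}

```text
t: 17.3
ee_pos: [0.5424, 0.2332, 0.1118]
orientation: [-0.702, 0.712, -0.001, -0.004]
contact_force: [0.0, 0.5, -2.6]
finger_gap: 0.11
```

```bash
python3 -c "
from h import *
st()"
```

```text
t 17.30 PLATE yaw -0.99 tilt -0.00 roll -0.04 o [0.5407 0.2331 0.0954] A [0.4408 0.2348 0.0954] B [0.6407 0.2314 0.0954] F [ 0.   0.5 -2.6] T [ 0.07 -0.   -0.  ] gap 0.11
```

Call:
{"name": "jog_arm", "arguments": {"series": "0 0 0.0005 0 0 0 0; 0 0 0.001 0 0 0 0; 0 0 0.001 0 0 0 0"}}

```text
t: 17.6
ee_pos: [0.5425, 0.2333, 0.1108]
orientation: [-0.702, 0.712, -0.001, -0.004]
contact_force: [0.1, -0.0, -3.6]
finger_gap: 0.112
```

Call:
{"name": "jog_arm", "arguments": {"series": "0 0 0.0005 0 0 0 0; 0 0 0.001 0 0 0 0; 0 0 0.001 0 0 0 0"}}

```text
t: 17.9
ee_pos: [0.5426, 0.2333, 0.1106]
orientation: [-0.702, 0.712, -0.001, -0.004]
contact_force: [-2.3, -1.2, 1.4]
finger_gap: 0.112
```

```bash
python3 -c "
from h import *
st()"
```

```text
t 17.90 PLATE yaw -0.98 tilt 0.03 roll -0.04 o [0.541  0.2331 0.0943] A [0.441  0.2349 0.0942] B [0.6409 0.2314 0.0943] F [-2.3 -1.2  1.4] T [-0.11  0.35  0.01] gap 0.112
```

Call:
{"name": "jog_arm", "arguments": {"series": "0 0 0.0003 0 0 0 0; 0 0 0.0005 0 0 0 0; 0 0 0.0005 0 0 0 0; 0 0 0.0005 0 0 0 0"}}

```text
t: 18.3
ee_pos: [0.5426, 0.2333, 0.1106]
orientation: [-0.702, 0.712, -0.001, -0.004]
contact_force: [-3.3, -0.6, 5.7]
finger_gap: 0.11
```

Run:
```python
from h import *
from plant import read_camera
st()
c=read_camera('wrist')
M,o=plate_wrist(c,(267,125),29.2,31,3);st()
```

```text
t 18.30 PLATE yaw -0.98 tilt 0.04 roll -0.04 o [0.541  0.2332 0.0942] A [0.441  0.2349 0.0941] B [0.641  0.2314 0.0943] F [-3.3 -0.6  5.7] T [-0.19  0.71  0.02] gap 0.11
n 14 rms 0.06
PnP yaw -0.98 tilt 0.28 roll -0.16 o [0.5411 0.2332 0.0944]
t 18.35 PLATE yaw -0.98 tilt 0.04 roll -0.04 o [0.541  0.2331 0.0942] A [0.441  0.2349 0.0941] B [0.641  0.2314 0.0943] F [-2.9 -0.5  4.8] T [-0.19  0.65 -0.03] gap 0.113
```

Call:
{"name": "jog_arm", "arguments": {"series": "0 0 -0.0004 -0.02 0 0 0; 0 0 -0.0005 -0.04 0 0 0; 0 0 -0.0005 -0.04 0 0 0; 0 0 -0.0005 -0.04 0 0 0"}}

```text
t: 18.75
ee_pos: [0.5424, 0.2333, 0.1106]
orientation: [-0.702, 0.712, 0.001, -0.006]
contact_force: [-3.8, -1.1, 5.4]
finger_gap: 0.112
```

Run:
```python
from h import *
from plant import read_camera
st()
c=read_camera('wrist')
M,o=plate_wrist(c,(267,125),29.2,31,3);st()
cv2.imwrite('pics/w6.png',cv2.resize(c['pixels'][60:260,220:440],None,fx=3,fy=3,interpolation=2))
```

```text
t 18.75 PLATE yaw -0.99 tilt -0.32 roll -0.04 o [0.5407 0.2332 0.0942] A [0.4407 0.2349 0.0948] B [0.6407 0.2314 0.0936] F [-3.8 -1.1  5.4] T [-0.16  0.74 -0.01] gap 0.112
n 14 rms 0.11
PnP yaw -1.00 tilt 0.18 roll 0.08 o [0.5411 0.2333 0.0943]
t 18.80 PLATE yaw -0.99 tilt -0.33 roll -0.04 o [0.5406 0.2332 0.0942] A [0.4407 0.2349 0.0948] B [0.6406 0.2315 0.0936] F [-3.7 -0.3  5.9] T [-0.17  0.78 -0.02] gap 0.112
```

View pics/w6.png

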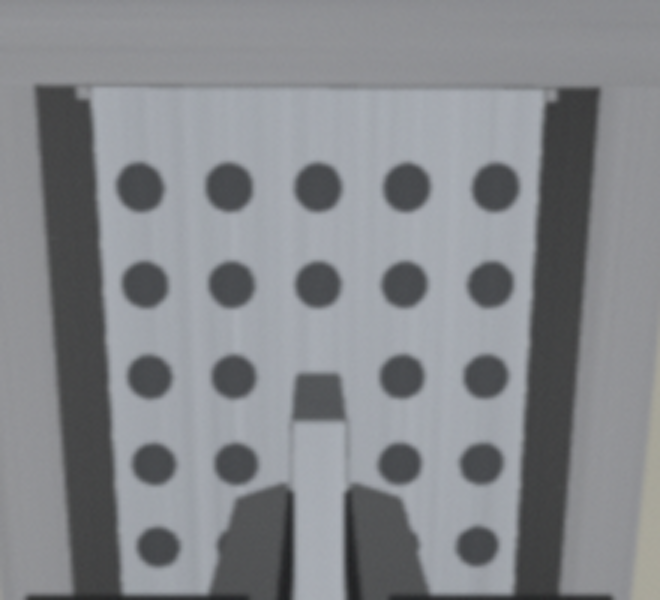

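Call:
{"name": "jog_arm", "arguments": {"series": "0 0 -0.0004 0 0 0 0; 0 0 -0.0006 0 0 0 0; 0 0 -0.0006 0 0 0 0"}}

```text
t: 19.1
ee_pos: [0.5424, 0.2333, 0.1106]
orientation: [-0.702, 0.712, 0.001, -0.006]
contact_force: [-3.4, -1.7, 4.2]
finger_gap: 0.112
```

Call:
{"name": "jog_arm", "arguments": {"series": "0 0 0 0 0 0 13; 0 0 0 0 0 0 15; 0 0 0 0 0 0 20; 0 0 0 0 0 0 28; 0 0 0 0 0 0 36; 0 0 0 0 0 0 40; 0 0 0 0 0 0 40; 0 0 0 0 0 0 40"}}

```text
t: 19.9
ee_pos: [0.5425, 0.2333, 0.1105]
orientation: [-0.702, 0.712, 0.001, -0.006]
contact_force: [0.4, 1.0, -0.5]
finger_gap: 0.396
```

Run:
```python
from h import *
from plant import read_camera
st()
c=read_camera('wrist')
M,o=plate_wrist(c,(267,125),29.2,31,3)
print('A',o+M.apply([-.1,0,0]),'B',o+M.apply([.1,0,0]))
```

```text
t 19.90 PLATE yaw -0.99 tilt -0.30 roll -0.04 o [0.5408 0.2331 0.0942] A [0.4408 0.2349 0.0947] B [0.6408 0.2314 0.0936] F [ 0.4  1.  -0.5] T [ 0.07 -0.03 -0.02] gap 0.396
n 14 rms 0.07
PnP yaw -1.00 tilt 0.32 roll -0.01 o [0.5411 0.2333 0.0944]
A [0.441137   0.23501636 0.09384502] B [0.64110334 0.23152166 0.09496332]
```

Call:
{"name": "jog_arm", "arguments": {"series": "0 0 -0.01 0 0 0 40; 0 0 -0.025 0 0 0 40; 0 0 -0.045 0 0 0 40; 0 0 -0.07 0 0 0 40; 0 0 -0.1 0 0 0 40; 0 0 -0.13 0 0 0 40; 0 0 -0.15 0 0 0 40; 0 0 -0.15 0 0 0 40; 0 0 -0.15 0 0 0 40; 0 0 -0.15 0 0 0 40"}}

```text
t: 20.95
ee_pos: [0.5432, 0.234, 0.2591]
orientation: [-0.702, 0.712, 0.002, -0.007]
contact_force: [0.5, -0.0, 0.2]
finger_gap: 0.4
```

Run:
```python
from h import *
from plant import read_camera
s=telemetry.state();print(s['t'],s['ee_pos'],s['contact_force'],s['finger_gap'])
a=read_camera('wrist')['pixels'];b=read_camera('side')['pixels'][120:360,160:400]
cv2.imwrite('pics/end.png',np.hstack([cv2.resize(a,(400,250)),cv2.resize(b,(250,250)) ]) if 0 else np.hstack([cv2.copyMakeBorder(cv2.resize(a,(400,250)),0,150,0,0,0),cv2.resize(b,(400,400),interpolation=2)]))
```

```text
20.95 [0.54315442 0.23401835 0.2590526 ] [ 0.49253282 -0.04236562  0.17462278] 0.4002107283827385
```

View pics/end.png

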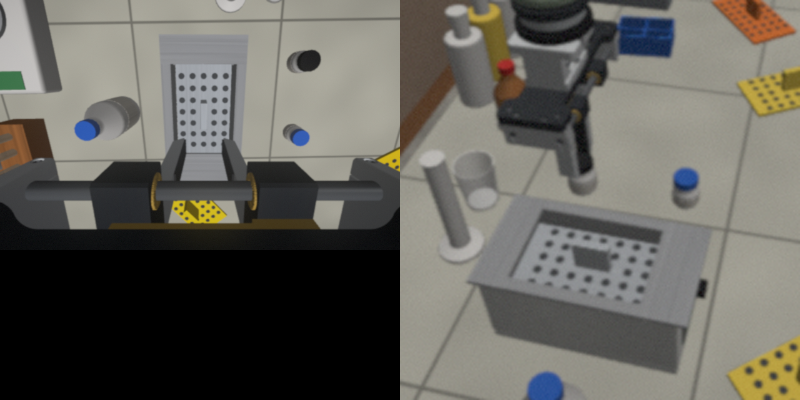

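The plate lies flat inside the bath under both lips, in the wrist view at about (203,110) and in the side view at about (590,260). The jars and other things are unmoved and the gripper is clear, so I am handing in.

```bash
python3 -c "
from plant import sign_off;print(sign_off())"
```

```text
the job is handed in; nothing more can be done
None
```

The perforated plate is back in the bath, lying on both ledges and let go. I handed the job in at about 21 s of the 58 s.

**What I did:** I gripped the plate by its tab and tilted it about 13° with the near end down. I slid the near end under the near lip until it lightly touched the near wall, then backed off about 1–2 mm. I then let the far end down past the far lip, drew the plate back about 8 mm, and lowered it until it rested. Sampled contact forces stayed within about 9 N over the plate's weight.

**Last checks:**
- **Position:** the near end is about 9.9 mm from the near wall, inside the 6 to 13 mm allowed. The underside is about 94 mm above the bench.
- **After release:** the plate did not move when the gripper opened. The gripper is clear, and the final force reading is about 0 N.
- **Surroundings:** the last pictures show the jars and other things where they were.

**Disagreements:**
- **Tilt reading:** the camera fit still gave a 0.2 to 0.3° tilt with the plate resting. I take this as measurement error, because the plate did not turn when I turned the gripper slightly and the reading hardly changed on release.
- **Slip in the grip:** the plate turned about 1 to 2° in the grip while tilting and when it touched the wall. I re-measured it from the wrist camera and corrected as I went.

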